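# Try the folding stay of the tea chest

### The arm

A 6-joint arm with a two-finger parallel gripper is mounted at the origin on the work surface. World frame = base frame: x ahead of the robot, y to its left, z up, the work surface at z = 0. Lengths are in mm, angles in degrees, forces in N, time in s.
With the tool pointing down it reaches from about 350 to 850 mm from the base axis. Payload 8.1 kg.
Tool frame: the origin (TCP) lies midway between the tips of the shut fingers; the grasp point (between the pads) lies 19 mm behind it; z points along the fingers, y is the direction in which the jaws open and shut (so a half turn about z gives the same grasp; the last joint's range is limited). The gripper opens to 85 mm and grips with 20 to 120 N. Pads are 22 mm wide; open, the fingers measure 114 mm over their backs; the gripper's body (76 mm by 85 mm) begins 54 mm behind the grasp point. The pads swing forward as they close: fully open they stand 13 mm farther back than shut.
Start: joints at [-79.893, 7.471, 85.268, -0, 87.261, -4.893], TCP at [155.312, -579.555, 231.292] pointing down, gripper open.
Joint ranges: [-169.43, 169.43], [-51.17, 129.36], [1.28, 143.12], [-76.62, 256.62], [0, 156.53], [-152.29, 152.29]. Speed limits (degrees/s): [136.94, 136.94, 159.86, 180, 180, 180].

### API

Orientations are given as [roll, pitch, yaw] about the fixed x, y, z axes, in that order (R = Rz(yaw) Ry(pitch) Rx(roll)).
In Python, from bench import telemetry, snapshot, camera_params, job gives the robot as it stands. The module is installed in compiled form; this text tells all that it offers.
- The arm moves only by the shell command python3 -m jog 'ROWS' [FORCE]. ROWS is JSON, a list that holds one entry, the list of rows, each a list of 7 numbers: the shift along the tool's x, y, z in units of 50 mm (1.0 is 50 mm), then the turn, a rotation vector about the tool's x, y, z in units of 2 pi rad (1.0 is 2 pi rad), then the opening, from 0 (shut) to 1 (fully open). In form: [[[dx, dy, dz, rx, ry, rz, claw], ...]]. A call has 1 to 12 rows; each row shifts and turns the commanded pose from where the row before left it, along the tool's axes as they then stand; what a row does not reach is not made up. A row lasts 1/8 s, in which the tool goes at most 62.5 mm and 10.7 degrees, less where a joint would pass 70% of its speed; a pose out of reach is approached as far as the arm can. A call with a number of a shift or a turn outside -1 to 1 is refused whole. A call with a gripper value outside its range is refused whole. The fingers move at their own pace and stop on an object; FORCE is the grip in N (left out, the last holds). Time passes only in rows, so rows that do not move let the fingers close. It gives the time, the measured TCP pose, the force and the opening at its end, in the units of the state.
- telemetry.sense(): the state, without advancing time (a new reading comes with each control period).
- snapshot(name): name is "scene" or "top" or "wrist"; returns (picture, depth): 384x512x3 uint8, red, green, blue; 384x512 float32, mm along the optical axis (not along the pixel's ray), 0 where there is no reading.
- camera_params(name): a dict with "K" (3x3 intrinsics, pixels), "extrinsics" (4x4, takes a point from camera to world coordinates). Camera axes: x right, y down, z forward; pixel columns grow to the right and rows downward; lengths in mm; the calibration is good to about 2 mm. A picture is of the moment at which its call begins: read the wrist's pose just before it. camera_params takes no time and is no camera call; for the wrist camera it gives the pose at the moment of the call.
- job.hand_in(): hands the job in, once; it reports no verdict.
The state is a dict: "time": time; "joint_pos": joint angles; "qd": joint speeds; "joint_efforts": joint torques, N m; "tool_pos": TCP position; "tcp_rot": TCP orientation; "ft_force": force on the tool from outside, world axes, zero at the start; "wrist_torque": the same for the moment, N m; "finger_gap": finger opening in mm.
Only numpy, scipy, OpenCV 4.12 (cv2) and the standard library are available. Lean on these libraries where they do the work, as an engineer would, in place of code of your own. Each camera call takes 0.05 s, during which the arm holds its last target. There are 200 camera calls.

### The job

The wooden tea chest beside the gas cylinder niche has just been fitted with a folding stay, and it needs one trial. Raise the lid by its bar until the stay snaps straight and locks, and let go so that the lid stands open on the stay alone for a moment; then press the stay's knee down by its knob so that it folds and the lid sinks fully shut. Leave the brown jar and the glass jug standing where they are.

Things in the scene. Friction and masses are not known exactly. Their poses are not given: they have to be found in the camera images.
- chest: Low brown wooden chest fixed to the table, 180 mm deep (x) by 240 wide (y) by 110 high, topped by a 14 mm lid of the same outline, 0.6 kg. Origin: centre of underside. x points from the bar (front) to the hinge, y away from the side with the stay, z up. Hinge line along y at x = +90, z = 110 mm. The hinge is damped: once the stay is folded, the lid sinks shut by itself in 2 to 5 s.
- bar (a point): Middle of the round steel bar handle ahead of the lid, 12 mm thick, 120 mm long along chest y, held by a rod at each end. Axis 60 mm ahead of the lid's front edge, 240 mm from the hinge line; lid shut: chest x = -150, y = 0, z = 117 mm. Upright fingers opened about 50 mm fit around it, close along chest x, and may stay upright while it turns between them on its arc.
- knob (a point): Middle of the dark wooden knob on the stay's knee: cylinder 20 mm thick, 60 mm long along chest y, 16 to 76 mm outside the chest's -y side. Lid shut: chest x = +9, z = 41 mm; stay locked: x = -10, z = 155 mm, nothing above it. Some 10 to 15 N straight down breaks the knee; press at least 50 mm down or it springs back; after that the lid's weight folds it and the knob runs on down.
- lid (a joint): Lid angle: 0 shut, grows as it opens. The stay draws taut at 1.13 rad (65 degrees); a lid raised to within about 0.04 rad of that lets the stay snap and lock. It may be pulled gently against the taut stay.
- knee (a joint): Knee of the stay (two 77 mm steel rods, 8 mm thick, from the chest's -y side at x = -50, z = 90 mm to the lid's side 115 mm from the hinge line): 0 folded with the lid shut, 2.72 rad dead straight, 2.87 rad locked. A spring snaps it just past straight (upwards) onto a stop when the lid is fully raised; it then carries the lid.
- jar: Bystander: brown plastic jar with black screw lid, 76 mm in diameter, 130 mm high, standing loose to one side of the chest. Origin: centre of its underside.
- jug: Bystander: glass milk jug with a handle, 76 mm in diameter, 120 mm high, standing loose to the other side. Origin: centre of its underside.

How it is judged:
By the outcome, as a careful person would: the job done as asked, in the order asked, and still so for the second after the job is handed in, with the robot touching nothing.
It also fails if it takes over 58 s, if anything falls off the work surface, if the arm or the gripper's body presses on something with over 40 N, if the wrist force passes 120 N, or if a joint passes its speed limit or range.

## Working session

There is one attempt and no reset: what is moved stays moved. The work goes in short steps, Python scripts to look and compute and a shell command to move; the robot and the scene stay as the last step left them, time stands still between calls to the robot, and variables do not carry over. Pictures are saved under pics/ and viewed, about 8 in all and at most 12, crops included, and the job is handed in when it is done.

```bash
mkdir -p pics
python3 - <<'E'
from bench import telemetry,snapshot,camera_params
import cv2,numpy as np
s=telemetry.sense();print(s)
for n in("scene","top"):
    p,d=snapshot(n);cv2.imwrite(f"pics/{n}0.png",p[:,:,::-1]);np.save(f"pics/{n}0.npy",d)
    c=camera_params(n);print(n,np.round(c["K"],1).tolist(),np.round(c["extrinsics"],3).tolist())
a=cv2.imread("pics/scene0.png");b=cv2.imread("pics/top0.png")
E
```

```text
{'time': 0.0, 'joint_pos': array([-7.98929143e+01,  7.51619209e+00,  8.53290128e+01, -2.12559443e-03,
        8.72611171e+01, -4.89187205e+00]), 'qd': array([ 0.04068249, -0.09393584,  0.05234438, -0.08674204, -0.05207631,
       -0.07806558]), 'joint_efforts': array([-2.68655189e-03, -5.69404292e+01, -5.00549340e+01, -6.21158561e-04,
        1.45243984e-02, -2.80580474e-05]), 'tool_pos': array([ 155.20506101, -579.01252788,  230.23568092]), 'tcp_rot': array([-1.79893884e+02, -6.95142517e-03,  1.49990549e+01]), 'ft_force': array([-0.39059992,  0.38853903,  0.28362206]), 'wrist_torque': array([ 0.02163102,  0.01559751, -0.01722273]), 'finger_gap': 85.6580698018677}
scene [[496.3, 0.0, 257.9], [0.0, 496.3, 190.6], [0.0, 0.0, 1.0]] [[-0.535, 0.531, -0.657, 1279.097], [0.845, 0.332, -0.42, 462.751], [-0.005, -0.78, -0.626, 770.341], [0.0, 0.0, 0.0, 1.0]]
top [[492.8, 0.0, 257.8], [0.0, 492.8, 193.6], [0.0, 0.0, 1.0]] [[0.024, -0.998, 0.057, 528.112], [-1.0, -0.023, 0.015, 8.325], [-0.014, -0.058, -0.998, 1256.558], [0.0, 0.0, 0.0, 1.0]]
```

View pics/top0.png

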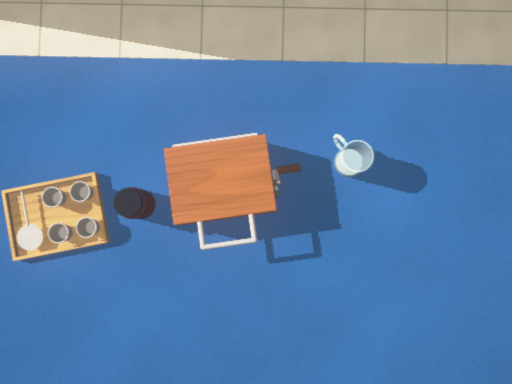

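View pics/scene0.png

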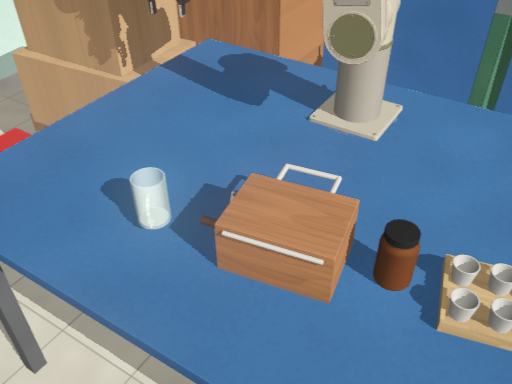

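Top view: the lid's corners are at about (165,150), (266,136), (275,211) and (173,224). The bar runs (202,247)–(254,241) on the robot's side, the knob spans (277–300,169), the jar is at (133,203) and the jug at (353,158). I'll fit the chest pose from the lid outline and check it against the bar and knob.

```bash
cat > h.py <<'E'
import numpy as np,cv2
from bench import camera_params
def world(n,d,m=None):
    c=camera_params(n);K=np.array(c["K"]);E=np.array(c["extrinsics"])
    v,u=np.indices(d.shape);P=np.stack([(u-K[0,2])/K[0,0]*d,(v-K[1,2])/K[1,1]*d,d],-1)
    return P@E[:3,:3].T+E[:3,3]
E
python3 - <<'E'
from h import *
d=np.load("pics/top0.npy");W=world("top",d)
img=cv2.imread("pics/top0.png")
def reg(u0,u1,v0,v1,z0,z1):
    m=np.zeros(d.shape,bool);m[v0:v1,u0:u1]=1
    return W[m&(d>0)&(W[...,2]>z0)&(W[...,2]<z1)]
L=reg(155,290,125,232,116,132)
r=cv2.minAreaRect(L[:,:2].astype(np.float32));print("lid",len(L),r,np.median(L[:,2]))
B=reg(195,262,228,256,100,130);print("bar",len(B),B.min(0),B.max(0),B.mean(0))
k=reg(279,304,160,178,20,80);print("knob",len(k),k.min(0),k.max(0),np.median(k,0))
for n,a in(("jar",(110,158,185,222,115,140)),("jug",(328,378,135,178,20,130))):
    p=reg(*a);print(n,len(p),p.min(0),p.max(0))
c=np.array(r[0]);b=cv2.boxPoints(r);print(b)
# front edge midpoint & yaw
i=np.argsort(b[:,0]);f=b[i[:2]].mean(0);h=b[i[2:]].mean(0);x=(h-f)/np.linalg.norm(h-f);y=np.array([-x[1],x[0]])
c=(f+h)/2;print("yaw",np.degrees(np.arctan2(x[1],x[0])),"c",c,"bar",c-150*x,"knob shut",c+9*x-166*y,"knob locked",c-10*x-166*y)
E
```

```text
lid 8172 ((609.496337890625, 108.28727722167969), (226.72671508789062, 250.09840393066406), 9.064486503601074) 122.91977745647341
bar 431 [462.89294041  27.23274187 111.74098525] [514.05531539 161.6240594  127.62836205] [484.10691977  97.37531142 120.78357157]
knob 175 [650.15340861 -75.88019248  36.76909792] [676.76263788 -23.79515845  55.70416999] [662.10123905 -48.78270415  48.58590386]
jar 675 [534.37281685 292.87408054 116.64776495] [599.3483964  359.1307755  135.79744559]
jug 802 [ 649.32499648 -239.13716045   20.15891918] [ 743.20152862 -154.10308786  123.84573667]
[[477.84772   213.91487  ]
 [517.2497    -33.06021  ]
 [741.14496     2.6596832]
 [701.743     249.63477  ]]
yaw 9.064487 c [609.49634 108.28728] bar [461.3696   84.65537] knob shut [644.5366   -54.221733] knob locked [625.77386 -57.21511]
```

Run:
```python
from h import *
d=np.load("pics/top0.npy");W=world("top",d)
m=np.zeros(d.shape,np.uint8);m[125:235,155:290]=1;m&=((W[...,2]>116)&(W[...,2]<130)).astype(np.uint8)
m=cv2.morphologyEx(m,cv2.MORPH_OPEN,np.ones((15,15),np.uint8))
L=W[m>0];r=cv2.minAreaRect(L[:,:2].astype(np.float32));print(r)
img=cv2.imread("pics/top0.png");hsv=cv2.cvtColor(img,cv2.COLOR_BGR2HSV)
w=((hsv[...,1]<90)&(hsv[...,2]>150)).astype(np.uint8);w[:226]=0;w[:, :195]=0;w[:,262:]=0;w[256:]=0
# bar crossing: bar piece of ray at z=117
c=camera_params("top");K=c["K"];E=np.array(c["extrinsics"])
def ray(u,v,z):
    q=E[:3,:3]@np.linalg.solve(K,[u,v,1]);return (E[:3,3]+q*(z-E[2,3])/q[2])[:2]
ys,xs=np.nonzero(w);P=np.array([ray(u,v,119) for u,v in zip(xs,ys)])
b=cv2.boxPoints(r);i=np.argsort(b[:,0]);f=b[i[:2]].mean(0);h=b[i[2:]].mean(0);x=(h-f)/np.linalg.norm(h-f);y=np.array([-x[1],x[0]])
c=(f+h)/2
print("yaw",np.degrees(np.arctan2(x[1],x[0])),"c",c,"f,h",f,h)
Q=(P-c)@np.c_[x,y];print("bar px in chest",Q.min(0),Q.max(0));s=Q[Q[:,0]<-135];print("barmid",np.median(s,0),s.min(0),s.max(0),np.polyfit(s[:,1],s[:,0],1))
k=W[160:178,279:304].reshape(-1,3);k=k[(k[:,2]>30)&(k[:,2]<80)];Qk=(k[:,:2]-c)@np.c_[x,y];print("knob",np.percentile(Qk,[3,50,97],axis=0))
for n,p in(("bar",(-150,0)),("shut",(9,-166)),("lock",(-10,-166)),("locktip",(-10,-196))):print(n,c+p[0]*x+p[1]*y)
```

```text
((625.2982177734375, 115.88848114013672), (181.5172882080078, 239.55947875976562), 9.285539627075195)
yaw 9.285533 c [625.2982  115.88847] f,h [535.7288  101.24415] [714.8676 130.5328]
bar px in chest [-156.18158763  -65.44078282] [-100.66033846   66.05757051]
barmid [-148.8257125     1.77778093] [-156.18158763  -65.44078282] [-135.47943614   65.86789518] [ 1.72416894e-03 -1.48518653e+02]
knob [[   0.9634647  -194.08438554]
 [   8.85383892 -168.80590539]
 [  19.14307006 -143.9752781 ]]
bar [477.26373  91.68528]
shut [660.96515 -46.48416]
lock [642.2141   -49.549904]
locktip [647.05475 -79.15679]
```

The fit agrees with the given sizes: the lid measures 181.5 × 239.6, the bar fits at −148.5 (given −150) and the knob at (8.9, −169) (given 9, −166). The chest is at about (625,116) with yaw 9.3°. The jaws have to close along chest x, so tool yaw is about 99.2°.

```bash
python3 -m jog '[[[0,0,0,0,0,-0.0293,0.6],[0,0,0,0,0,-0.0293,0.6],[0,0,0,0,0,-0.0293,0.6],[0,0,0,0,0,-0.0293,0.6],[0,0,0,0,0,-0.0293,0.6],[0,0,0,0,0,-0.0293,0.6],[0,0,0,0,0,-0.0293,0.6],[0,0,0,0,0,-0.0293,0.6]]]' 40; python3 -m jog '[[[0.87,0.61,0,0,0,0,0.6],[0.87,0.61,0,0,0,0,0.6],[0.87,0.61,0,0,0,0,0.6],[0.87,0.61,0,0,0,0,0.6],[0.87,0.61,0,0,0,0,0.6],[0.87,0.61,0,0,0,0,0.6],[0.87,0.61,0,0,0,0,0.6],[0.87,0.61,0,0,0,0,0.6],[0.87,0.61,0,0,0,0,0.6],[0.87,0.61,0,0,0,0,0.6],[0.87,0.61,0,0,0,0,0.6],[0.87,0.61,0,0,0,0,0.6]]]'
```

```text
time: 1.1
tool_pos: [155.2, -579.2, 230.6]
tcp_rot: [-180.0, -0.1, 99.7]
ft_force: [-0.3, -0.4, -0.9]
finger_gap: 51.5
time: 2.6
tool_pos: [431.6, -3.1, 231.1]
tcp_rot: [180.0, 0.0, 99.4]
ft_force: [1.3, -0.3, -0.1]
finger_gap: 51.4
```

```bash
python3 -m jog '[[[0.85,0.6,0,0,0,0,0.6],[0.85,0.6,0,0,0,0,0.6],[0,0,0,0,0,0,0.6],[0,0,0,0,0,0,0.6]]]'
python3 - <<'E'
from h import *
from bench import snapshot,telemetry
s=telemetry.sense();print(s["tool_pos"],s["tcp_rot"])
c=camera_params("wrist");p,d=snapshot("wrist");cv2.imwrite("pics/w1.png",p[:,:,::-1]);W=world("wrist",d)
print(np.round(c["extrinsics"],2).tolist())
m=(W[...,2]>108)&(W[...,2]<128)&(abs(W[...,0]-478)<30)&(abs(W[...,1]-92)<45);B=W[m]
x=np.array([np.cos(np.radians(9.2)),np.sin(np.radians(9.2))])
print(len(B),np.percentile(B,[5,50,95],axis=0) if len(B) else 0)
T=s["tool_pos"][:2];q=(B[:,:2]-T)@x;print("bar along toolY",np.percentile(q,[2,50,98]))
E
```

```text
time: 3.1
tool_pos: [476.2, 88.7, 230.8]
tcp_rot: [-179.9, 0.0, 99.4]
ft_force: [-0.4, -0.1, 0.2]
finger_gap: 51.4
[476.19508961  88.66916369 230.7521196 ] [-1.79922445e+02  1.68600092e-02  9.94346404e+01]
[[0.99, 0.16, 0.05, 464.74], [0.16, -0.94, -0.29, 161.76], [-0.0, 0.29, -0.96, 372.58], [0.0, 0.0, 0.0, 1.0]]
1570 [[468.72080109  52.0506785  118.14040357]
 [477.62165836  95.47178626 121.50362318]
 [486.82419918 132.94038063 123.14822564]]
bar along toolY [-3.24682874  2.39023093  8.10417077]
```

View pics/w1.png

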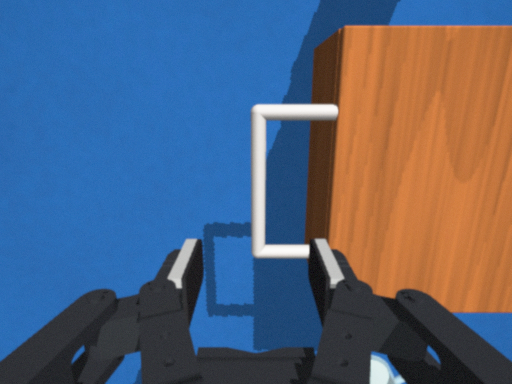

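The wrist view has the bar (column about 258) centred between the fingers (203 and 312) and parallel to the image columns, with the lid clear of the right finger. I'll shift 2 mm, go down and close.

```bash
python3 -m jog '[[[0.06,0.04,0.6,0,0,0,0.6],[0,0,0.7,0,0,0,0.6],[0,0,0.7,0,0,0,0.6],[0,0,0.5,0,0,0,0.6],[0,0,0.13,0,0,0,0.6],[0,0,0,0,0,0,0.4],[0,0,0,0,0,0,0.2],[0,0,0,0,0,0,0],[0,0,0,0,0,0,0],[0,0,0,0,0,0,0]]]' 30
```

```text
time: 4.4
tool_pos: [477.6, 91.7, 101.3]
tcp_rot: [-179.9, 0.0, 99.4]
ft_force: [-10.6, -2.8, 9.6]
finger_gap: 10.8
```

Gripped at 10.8 mm. Next, the arc increments.

Run:
```python
import numpy as np
t=np.linspace(0,1.12,25);c,s=np.cos(t),np.sin(t)
p=np.c_[-240*c+7*s,-(240*s+7*c)]/50
print(np.round(np.diff(p,axis=0),3).tolist()); print(p[-1]-p[0])
```

```text
[[0.012, -0.224], [0.022, -0.223], [0.033, -0.222], [0.043, -0.22], [0.053, -0.218], [0.063, -0.215], [0.073, -0.212], [0.083, -0.208], [0.093, -0.204], [0.102, -0.2], [0.111, -0.195], [0.12, -0.189], [0.129, -0.183], [0.137, -0.177], [0.145, -0.171], [0.153, -0.164], [0.161, -0.156], [0.168, -0.149], [0.174, -0.141], [0.181, -0.132], [0.187, -0.124], [0.192, -0.115], [0.198, -0.106], [0.202, -0.096]]
[ 2.83473832 -4.24147766]
```

```bash
python3 -m jog '[[[0,0.012,-0.224,0,0,0,0],[0,0.022,-0.223,0,0,0,0],[0,0.033,-0.222,0,0,0,0],[0,0.043,-0.22,0,0,0,0],[0,0.053,-0.218,0,0,0,0],[0,0.063,-0.215,0,0,0,0],[0,0.073,-0.212,0,0,0,0],[0,0.083,-0.208,0,0,0,0],[0,0.093,-0.204,0,0,0,0],[0,0.102,-0.2,0,0,0,0],[0,0.111,-0.195,0,0,0,0],[0,0.12,-0.189,0,0,0,0]]]'
```

```text
time: 5.9
tool_pos: [515.3, 97.9, 227.4]
tcp_rot: [-179.6, 0.0, 99.4]
ft_force: [-19.2, -6.8, 9.3]
finger_gap: 11.0
```

```bash
python3 -m jog '[[[0,0.11,-0.183,0,0,0,0],[0,0.12,-0.177,0,0,0,0],[0,0.145,-0.171,0,0,0,0],[0,0.153,-0.164,0,0,0,0],[0,0.161,-0.156,0,0,0,0],[0,0.168,-0.149,0,0,0,0],[0,0.174,-0.141,0,0,0,0],[0,0.181,-0.132,0,0,0,0],[0,0.187,-0.124,0,0,0,0]]]'
```

```text
time: 7.02
tool_pos: [587.0, 109.9, 300.4]
tcp_rot: [179.9, 0.0, 99.4]
ft_force: [-12.4, -3.4, 14.2]
finger_gap: 10.7
```

```bash
python3 -m jog '[[[0,0.192,-0.115,0,0,0,0],[0,0.198,-0.106,0,0,0,0],[0,0.202,-0.096,0,0,0,0],[0,0,0,0,0,0,0],[0,0,0,0,0,0,0]]]';python3 - <<'E'
from h import *
from bench import snapshot
p,d=snapshot("scene");cv2.imwrite("pics/s2.png",p[:,:,::-1]);W=world("scene",d);np.save("pics/s2.npy",d)
E
```

```text
time: 7.65
tool_pos: [617.5, 114.9, 316.2]
tcp_rot: [179.7, 0.0, 99.4]
ft_force: [-2.2, -2.1, 8.2]
finger_gap: 10.5
```

View pics/s2.png

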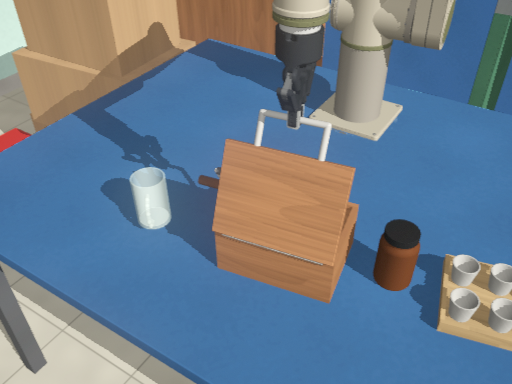

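The scene view shows the lid raised and the knob at about (208,182). I'll measure the knob and the lid angle against the locked values.

```bash
cat >> h.py <<'E'
C=np.array([625.3,115.9]);a=np.radians(9.3);X=np.array([np.cos(a),np.sin(a)]);Y=np.array([-X[1],X[0]])
def w(x,y,z): return np.r_[C+x*X+y*Y,z]
def chest(W): return np.concatenate([(W[...,:2]-C)@np.c_[X,Y],W[...,2:]],-1)
def proj(n,p):
    c=camera_params(n);q=np.linalg.inv(c["extrinsics"])@np.r_[p,1];q=np.array(c["K"])@q[:3];return q[:2]/q[2]
def state(n,d):
    Q=chest(world(n,d)); ok=d>0
    m=ok&(abs(Q[...,1])<80)&(Q[...,0]>-80)&(Q[...,0]<80)&(Q[...,2]>118)
    L=Q[m];
    for _ in range(3):
        f=np.polyfit(L[:,0],L[:,2],1);L=L[abs(L[:,2]-np.polyval(f,L[:,0]))<8]
    print(n,"lid angle",-np.arctan(f[0]) if len(L)>50 else None,len(L))
    k=Q[ok&(Q[...,1]<-147)&(Q[...,1]>-192)&(abs(Q[...,0])<60)&(Q[...,2]>15)&(Q[...,2]<200)]
    print(n,"knob top",len(k),np.median(k,0) if len(k) else "")
E
python3 - <<'E'
from h import *
from bench import snapshot
d=np.load("pics/s2.npy");state("scene",d)
print("locked proj",proj("scene",w(-10,-166,155)),proj("scene",w(-10,-196,155)))
p,d=snapshot("top");cv2.imwrite("pics/t2.png",p[:,:,::-1]);state("top",d)
E
```

```text
scene lid angle 1.2849934818845972 166
scene knob top 181 [   7.75092185 -170.76615032  154.24346615]
locked proj [214.72634686 176.65329473] [201.78976776 173.27535098]
top lid angle 0.5005248826215306 1235
top knob top 179 [   1.7044869  -169.46829706  153.83604344]
```

The knob centre is at about z 145 (locked 155), so the stay isn't straight yet. I'll pull gently further along the arc.

```bash
python3 -m jog '[[[0,0.055,-0.026,0,0,0,0],[0,0.055,-0.026,0,0,0,0],[0,0,0,0,0,0,0],[0,0,0,0,0,0,0]]]';cat > st.py <<'E'
from h import *
from bench import snapshot
for n in("top","scene"):state(n,snapshot(n)[1])
E
python3 st.py
```

```text
time: 8.25
tool_pos: [620.0, 115.3, 317.4]
tcp_rot: [-179.9, 0.0, 99.4]
ft_force: [-16.1, -4.7, 9.9]
finger_gap: 10.8
top lid angle 0.45364297222701416 928
top knob top 177 [  -6.44932458 -169.17772325  160.29421201]
scene lid angle 1.2765858572691617 110
scene knob top 161 [-8.64577781e-02 -1.72344195e+02  1.60542401e+02]
```

```bash
python3 -m jog '[[[0,0.05,-0.024,0,0,0,0],[0,0.03,-0.012,0,0,0,0],[0,0,0,0,0,0,0],[0,0,0,0,0,0,0],[0,0,0,0,0,0,0]]]';python3 st.py
```

```text
time: 8.98
tool_pos: [621.0, 115.5, 317.8]
tcp_rot: [-179.4, 0.0, 99.4]
ft_force: [-29.6, -7.8, 8.6]
finger_gap: 11.0
top lid angle 0.3097547394635538 734
top knob top 177 [  -5.21934323 -169.77003079  159.51039751]
scene lid angle 1.278366083093039 100
scene knob top 165 [   0.84524827 -172.47742691  159.87534879]
```

Under more tension the knob went slightly back, which fits an over-centre stay being stretched. Easing off should let it settle on its stop.

```bash
python3 -m jog '[[[0,-0.06,0.03,0,0,0,0],[0,-0.06,0.03,0,0,0,0],[0,-0.03,0.015,0,0,0,0],[0,0,0,0,0,0,0],[0,0,0,0,0,0,0]]]';python3 st.py
```

```text
time: 9.7
tool_pos: [618.6, 115.2, 316.8]
tcp_rot: [179.8, 0.0, 99.4]
ft_force: [-6.5, -2.9, 10.6]
finger_gap: 10.7
top lid angle 0.5032923523944316 1183
top knob top 175 [  -9.5390137  -169.46785469  162.53428244]
scene lid angle 1.2857100139138933 121
scene knob top 154 [  -2.45386317 -174.61961757  161.83281097]
```

Locked: the knob is at (−9.5, z≈155), matching (−10, 155). I'll open gently, let it stand, and rise clear.

```bash
python3 -m jog '[[[0,-0.01,0.005,0,0,0,0.15],[0,0,0,0,0,0,0.3],[0,0,0,0,0,0,0.45],[0,0,0,0,0,0,0.6],[0,0,0,0,0,0,0.6],[0,0,0,0,0,0,0.6]]]' ;python3 st.py; python3 -m jog '[[[0,0,-0.3,0,0,0,0.6],[0,0,-0.6,0,0,0,0.6],[0,0,-0.6,0,0,0,0.6],[0,0,-0.3,0,0,0,0.6],[0,0,0,0,0,0,0.6],[0,0,0,0,0,0,0.6],[0,0,0,0,0,0,0.6],[0,0,0,0,0,0,0.6]]]' ;python3 st.py;python3 - <<'E'
from h import *
from bench import snapshot
p,d=snapshot("top");q,_=snapshot("scene");cv2.imwrite("pics/t3.png",np.hstack([p[60:300,100:420],q[60:300,90:410]])[:,:,::-1])
E
```

```text
time: 10.55
tool_pos: [617.7, 115.1, 312.3]
tcp_rot: [-180.0, -0.0, 99.4]
ft_force: [-0.2, 0.3, -0.3]
finger_gap: 51.2
top lid angle 0.4862659874270005 892
top knob top 174 [  -9.51345682 -169.22824356  162.30424975]
scene lid angle 1.2421317719285356 150
scene knob top 154 [  -2.90271372 -174.54677957  162.37712796]
time: 11.65
tool_pos: [617.4, 115.1, 401.3]
tcp_rot: [-179.9, -0.0, 99.4]
ft_force: [-0.2, 0.9, -0.8]
finger_gap: 50.9
top lid angle 0.3897878991356841 1797
top knob top 174 [  -9.54733546 -169.6431972   162.37923297]
scene lid angle None 42
scene knob top 154 [  -2.87526302 -174.00794279  162.58979169]
```

View pics/t3.png

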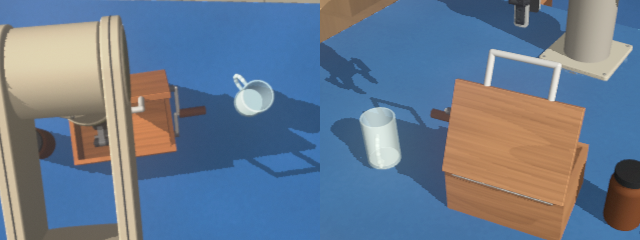

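The lid stands open on the stay alone: the knob hasn't moved, the fingers are clear, and jar and jug are standing. Next I'll shut the fingers and go above the knob, at chest y about −178.

```bash
python3 -m jog '[[[-0.5,0.02,0,0,0,0,0],[-0.8,0.02,0,0,0,0,0],[-0.9,0.02,0,0,0,0,0],[-0.8,0.02,0,0,0,0,0],[-0.56,0.0,0,0,0,0,0],[0,0,0.6,0,0,0,0],[0,0,0.8,0,0,0,0],[0,0,0.8,0,0,0,0],[0,0,0.8,0,0,0,0],[0,0,0.7,0,0,0,0],[0,0,0,0,0,0,0],[0,0,0,0,0,0,0]]]' ;python3 - <<'E'
from h import *
from bench import snapshot,telemetry
print(chest(telemetry.sense()["tool_pos"][None]))
q,_=snapshot("scene");p,_=snapshot("wrist");cv2.imwrite("pics/t4.png",np.hstack([cv2.resize(q[100:260,120:340],(440,320)),cv2.resize(p,(360,270))[:, :].copy() if 0 else cv2.copyMakeBorder(cv2.resize(p,(360,270)),0,50,0,0,0)])[:,:,::-1])
E
python3 st.py
```

```text
time: 13.35
tool_pos: [651.3, -59.9, 219.3]
tcp_rot: [179.9, 0.0, 99.4]
ft_force: [0.8, 0.0, -0.1]
finger_gap: 0.4
[[  -2.71790187 -177.73478273  219.2727532 ]]
top lid angle 1.0961642087511076 1762
top knob top 61 [ -11.96280954 -154.4657495   161.71336404]
scene lid angle 1.1146996599569239 6811
scene knob top 155 [  -2.86890151 -174.37834574  162.22913826]
```

View pics/t4.png

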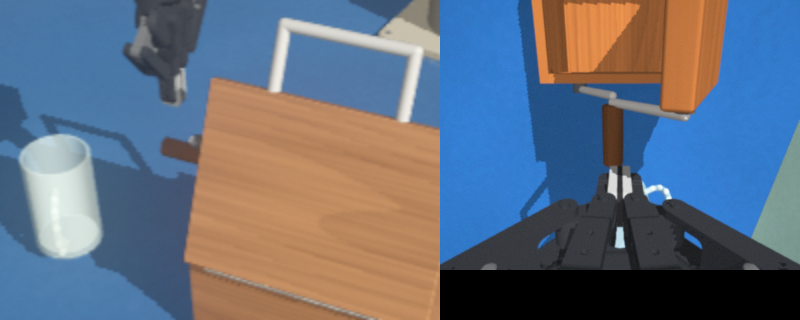

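Both views show the fingertips above the knob and clear of the rods and jug; the lid fits at 1.11 rad. I'll approach first, then press while following the knee's arc.

```bash
python3 -m jog '[[[0,-0.05,0.4,0,0,0,0],[0,0,0.4,0,0,0,0],[0,0,0.16,0,0,0,0],[0,0,0.08,0,0,0,0],[0,0,0.06,0,0,0,0],[0,0,0.06,0,0,0,0]]]' ;python3 st.py
```

```text
time: 14.3
tool_pos: [650.4, -59.5, 161.8]
tcp_rot: [179.7, 0.0, 99.4]
ft_force: [5.2, 6.1, 9.2]
finger_gap: 0.2
top lid angle 1.0984457375805148 1758
top knob top 7 [ -10.8771812  -148.95772415  157.59704106]
scene lid angle 1.1185101649524103 6850
scene knob top 296 [   3.119662   -170.54965636  167.59773396]
```

```bash
python3 -m jog '[[[0,0.08,0.05,0,0,0,0],[0,0.08,0.05,0,0,0,0],[0,0.06,0.05,0,0,0,0],[0,0.06,0.05,0,0,0,0],[0,0.05,0.05,0,0,0,0],[0,0.05,0.05,0,0,0,0],[0,0.04,0.05,0,0,0,0],[0,0.04,0.05,0,0,0,0]]]' ;python3 st.py
```

```text
time: 15.4
tool_pos: [670.9, -56.6, 139.1]
tcp_rot: [-180.0, 0.0, 99.4]
ft_force: [-1.0, -0.3, 1.0]
finger_gap: -0.1
top lid angle 0.9587191289242897 2801
top knob top 19 [   9.71940763 -150.3679506   135.13668686]
scene lid angle 0.96126759702054 7409
scene knob top 465 [  23.35988416 -167.98728472  160.07997132]
```

The knee has broken and the lid is at 0.96 rad. I'll keep pressing past 50 mm.

```bash
python3 -m jog '[[[0,0.06,0.1,0,0,0,0],[0,0.05,0.1,0,0,0,0],[0,0.04,0.1,0,0,0,0],[0,0.03,0.1,0,0,0,0],[0,0.02,0.1,0,0,0,0],[0,0.01,0.1,0,0,0,0],[0,0,0.1,0,0,0,0],[0,0,0.1,0,0,0,0],[0,0,0.1,0,0,0,0]]]' ;python3 st.py
```

```text
time: 16.62
tool_pos: [681.2, -54.6, 93.8]
tcp_rot: [-180.0, -0.0, 99.4]
ft_force: [-0.6, -0.5, 0.1]
finger_gap: -0.1
top lid angle 0.3022041751800223 4567
top knob top 153 [ -20.14002084 -173.54153174  184.05019865]
scene lid angle 0.30254960703081746 1811
scene knob top 820 [  32.32211251 -166.4192829   149.43170657]
```

The lid is sinking by itself (0.30 rad). I'll rise clear and wait.

```bash
python3 -m jog '[[[0,0,-0.3,0,0,0,0],[0,0,-0.6,0,0,0,0],[0,0,-0.8,0,0,0,0],[0,0,-0.8,0,0,0,0],[0,0,-0.8,0,0,0,0],[0,0,-0.8,0,0,0,0],[0,0,0,0,0,0,0],[0,0,0,0,0,0,0],[0,0,0,0,0,0,0],[0,0,0,0,0,0,0],[0,0,0,0,0,0,0],[0,0,0,0,0,0,0]]]' ;python3 -m jog '[[[0,0,0,0,0,0,0],[0,0,0,0,0,0,0],[0,0,0,0,0,0,0],[0,0,0,0,0,0,0],[0,0,0,0,0,0,0],[0,0,0,0,0,0,0],[0,0,0,0,0,0,0],[0,0,0,0,0,0,0],[0,0,0,0,0,0,0],[0,0,0,0,0,0,0],[0,0,0,0,0,0,0],[0,0,0,0,0,0,0]]]';python3 -m jog '[[[0,0,0,0,0,0,0],[0,0,0,0,0,0,0],[0,0,0,0,0,0,0],[0,0,0,0,0,0,0],[0,0,0,0,0,0,0],[0,0,0,0,0,0,0],[0,0,0,0,0,0,0],[0,0,0,0,0,0,0]]]';python3 - <<'E'
from h import *
from bench import snapshot
q,d=snapshot("scene");p,t=snapshot("top");state("scene",d);state("top",t)
Q=chest(world("top",t));m=(abs(Q[...,1])<110)&(abs(Q[...,0])<85)&(Q[...,2]>100)&(Q[...,2]<135)
v=Q[m];print("lid z front/back",np.median(v[v[:,0]<-60,2]),np.median(v[v[:,0]>60,2]))
Q=chest(world("scene",d));k=Q[(Q[...,1]<-145)&(Q[...,1]>-192)&(abs(Q[...,0])<40)&(Q[...,2]>20)&(Q[...,2]<90)];print("knob",len(k),np.median(k,0))
W0=world("top",np.load("pics/top0.npy"))
o,_=q,0;a=cv2.cvtColor(cv2.imread("pics/scene0.png"),cv2.COLOR_BGR2RGB)
for n,(u0,u1,v0,v1) in dict(jug=(130,175,165,230),jar=(372,422,218,290)).items(): print(n,"pixdiff",np.abs(a[v0:v1,u0:u1].astype(int)-q[v0:v1,u0:u1]).mean())
cv2.imwrite("pics/s5.png",q[:,:,::-1])
E
```

```text
time: 18.23
tool_pos: [681.1, -54.8, 299.0]
tcp_rot: [-180.0, -0.0, 99.4]
ft_force: [-0.6, -0.4, 0.4]
finger_gap: 0.0
time: 19.73
tool_pos: [681.2, -54.8, 299.4]
tcp_rot: [-180.0, -0.0, 99.4]
ft_force: [-0.2, -0.3, -0.2]
finger_gap: 0.3
time: 20.72
tool_pos: [681.3, -54.8, 299.4]
tcp_rot: [180.0, -0.0, 99.4]
ft_force: [0.3, -0.1, -0.2]
finger_gap: 0.3
scene lid angle 0.0006989080659259943 4364
scene knob top 115 [  15.1194914  -177.03886326   49.56413601]
top lid angle 0.02637038404403511 2545
top knob top 145 [   9.27969238 -169.15575814   48.1029437 ]
lid z front/back 123.08043945145687 123.06431746208636
knob 115 [  15.1194914  -177.03886326   49.56413601]
jug pixdiff 1.3764102564102565
jar pixdiff 1.1735185185185186
```

View pics/s5.png

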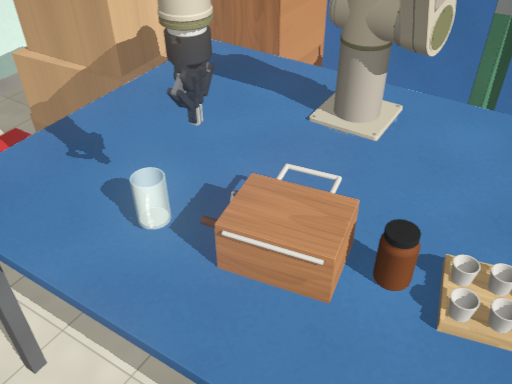

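The lid is shut, the knob is back at its folded place (208,222), the jar (398,255) and jug (151,198) are unmoved, and the arm is clear.

```bash
python3 -c "
from bench import job;print(job.hand_in())"
```

```text
the job is handed in; nothing more can be done
None
```

The trial is done and handed in. I raised the lid by its bar until the stay locked, then let go, and it stood on the stay alone for at least 2 s. I then pressed the knob down about 70 mm along the knee's arc, and the lid sank shut by itself.

- **Locked:** the knob measured x −9.5, z ≈ 155 mm, against −10 and 155 given. It stayed there after I let go, and the lid then read 1.10–1.11 rad.
- **Shut:** the lid top measures 123 mm at both front and back, as it did before the trial. The knob is back at its shut position, about (9, 41).
- **Jar and jug:** both look unmoved; the before and after pictures of each differ by only about 1 grey level.
- **Robot:** it was clear of everything at the end. The highest wrist force I read was about 32 N (readings only at the end of each move), and the clock stood at 20.7 s at the last move.

**Checks that disagreed:**
- My lid-angle fits were unusable while the arm blocked the view, so I judged the lock by the knob's position. With the lid shut, the top-camera fit still read 0.026 rad against 0.001 from the scene camera; the equal front and back heights support shut.
- The scene camera put the knob 6–7 mm further along x than the top camera, probably because it sees only one side of the knob. I used the top-camera values.

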